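Seat a foot plate in the drilling fixture and lock the toggle clamp on it

ROBOT

A 7-joint arm with a two-finger parallel gripper is mounted at the origin on a cart in front of the work surface, level with it; the furniture and walls round the work are solid. World frame = base frame: x ahead of the robot, y to its left, z up, the work surface at z = 0. Lengths are in m, angles in rad, forces in N, time in s.
With the tool pointing down it reaches from about 0.425 to 0.925 m from the base axis. Payload 6.8 kg.
Tool frame: the origin (TCP) lies midway between the tips of the shut fingers; the grasp point (between the pads) lies r.grip_point_offset behind it (r.grip_point_offset is the distance from the TCP to the grasp point, in m); z points along the fingers, y is the line along which they close (so a half turn about z gives the same grasp; the last joint's range is limited). The gripper opens to 85 mm and grips with 20 to 120 N. Pads are 22 mm wide; open, the fingers measure 114 mm over their backs; the gripper's body (76 mm by 85 mm) begins 54 mm behind the grasp point. The pads swing forward as they close: fully open they stand 13 mm farther back than shut.
Start: joints at [1, 0.477, 0.022, 1.555, -0.011, 1.109, -0.083], TCP at [0.301, -0.604, 0.231] pointing down, gripper open.
Joint ranges: [-2.96, 2.96], [-0.34, 2.1], [-1.41, 1.46], [0.24, 2.44], [-1.37, 4.51], [0.17, 1.92], [-2.96, 2.96]. Speed limits (rad/s): [2.39, 2.39, 3.14, 3.14, 3.14, 3.14, 3.14].

INTERFACE

Orientations are given as a rotation vector (axis times angle).
In Python, from bench import r gives the robot as it stands. The module is installed in compiled form; this text tells all that it offers.
- The arm moves only by the shell command python3 -m crank 'ROWS' [FORCE]. ROWS is JSON, a list of rows, each a list of 5 numbers: the shift along the world's x, y, z in units of 200 mm (1.0 is 200 mm), then the turn about the world's z in units of 45 degrees (1.0 is 45 degrees), then the opening, from -1 (shut) to 1 (fully open). In form: [[dx, dy, dz, turn, jaw], ...]. A call has 1 to 8 rows; each row shifts and turns the commanded pose from where the row before left it; what a row does not reach is not made up. A row lasts 1/12 s, in which the tool goes at most 41.7 mm and 7.16 degrees, less where a joint would pass 70% of its speed; a pose out of reach is approached as far as the arm can. A call with a number of a shift or a turn outside -1 to 1 is refused whole. A call with a gripper value outside its range is refused whole. The fingers move at their own pace and stop on an object; FORCE is the grip in N (left out, the last holds). Time passes only in rows, so rows that do not move let the fingers close. It gives the time, the measured TCP pose, the force, the opening and the grip force at its end, in the units of the state.
- r.get_obs(): the state, without advancing time (a new reading comes with each control period).
- r.grab_frame(name): name is "scene" or "top"; returns the picture (384x512x3 uint8, blue, green, red); there is no depth.
- r.camera_model(name): a dict with "fx", "fy", "cx", "cy" (pixels), "R" (3x3) and "t" (3): a world point X has camera coordinates R X + t. Camera axes: x right, y down, z forward; pixel columns grow to the right and rows downward; lengths in m; the calibration is good to about 2 mm. A picture is of the moment at which its call begins. camera_model takes no time and is no camera call.
- r.hand_in(): hands the job in; it is judged then, once.
The state is a dict: "clock": time; "joints": joint angles; "qvel": joint speeds; "tau": joint torques, N m; "tcp_pos": TCP position; "orientation": TCP orientation; "contact_force": force on the tool from outside, world axes, zero at the start; "moment": the same for the moment, N m; "grip_width": finger opening in m; "gripper_force": force on a finger pad.
Only numpy, scipy, OpenCV 4.12 (cv2) and the standard library are available. Lean on these libraries where they do the work, as an engineer would, in place of code of your own. Each camera call takes 0.05 s, during which the arm holds its last target. There are 200 camera calls.

TASK

Push the loose steel foot plate along the fixture plate until it sits snugly in the corner, flat against both the back rail and the side stop. Then push the toggle clamp's handle all the way down over centre so that its rubber pad holds the foot plate there. Feel for the stops and push gently: lean on neither the foot plate nor the clamp harder than the job takes, and leave the other things on the bench alone.

Things in the scene. Friction and masses are not known exactly. Their poses are not given: they have to be found in the camera images.
- clamp: Steel hold-down toggle clamp with an aluminium fixture plate, fixed to the bench. Offsets here are mm in its frame: origin on the bench top, z up, handle towards +y, pad arm and fixture plate towards -y. Fixture plate: level top at z 20, x -113 to 62, y -277 to -90. Cheeks and base: x -45 to 45, y -90 to 22, up to z 74. Do not lean on it: never over 30 N.
- rail_face (a point): Foot of the back rail's flat face, at clamp x -10, y -95, z 20. The rail is a low steel bar along clamp x (x -57 to 55), 9 mm high, its face towards -y. The foot plate is home when a long side lies flat on it and an end on the side stop: foot centre then at clamp x -10, y -130, square to the clamp.
- stop_face (a point): Foot of the side stop's flat face, at clamp x 40, y -130, z 20. The stop is a low steel bar along clamp y (y -158 to -112), 9 mm high (two bolt heads on it to 11.5), its face towards -x; the foot plate's short end goes against it.
- foot: Loose flat steel plate, 100 (x) by 70 (y) by 12 mm, 0.5 to 0.85 kg, four punched marks; origin at the centre of its underside. Starts on the fixture plate, 12 to 30 mm short of the side stop, 28 to 55 short of the rail, turned up to 0.2 rad. Slides at 2 to 5 N, up to about 9 while it squares up on the rail; on a stop the force climbs steeply. Never push it with over 20 N.
- clamp_pad: Round rubber pad, 28 mm across, on a sprung spindle at the arm's end. With the clamp locked its underside is on the foot plate's top, at clamp x 0, y -115, z 32. Open at the start, arm and pad stand at clamp x -14 to 14, y -140 to -60, z 45 to 105, over the fixture's back part: keep the hand clear. (This body's origin is not at the pad but coincides with clamp's when locked.)
- handle_grip (a point): Push point on top of the black grip (round, 18 to 20 mm thick, 104 long, ending 42 mm beyond the point). Starts near clamp x 0, y 93, z 178 (handle raised about 43 degrees), ends at x 0, y 140, z 96 when locked, moving down and out (+y) in the plane x 0. A fingertip moved straight from the first to the last point slides slightly on the grip and drives it.
- clamp_handle (a joint): Handle angle against the arm, rad: -1.1 open at the start, 0 fully down. Its linkage brings the arm down too: the pad meets the foot plate at about -0.6, the push at the grip then grows from 1 to about 10 N, fades towards dead centre (about -0.15), and past it the handle snaps down to its stop at 0 and stays; short of it, it springs back. Pressing on at the stop only adds force.
- dish: Bystander: round steel dish, 104 across, 19 high; origin under its centre. Leave alone.
- vee: Bystander: steel V-block, 45 x 44 x 34; origin under its centre. Leave alone.
- bush: Bystander: turned bush, 26 across, 30 high; origin under its centre. Leave alone.

How it is judged:
By the outcome, as a careful person would: the job done as asked, in the order asked, and still so for the second after the job is handed in, with the robot touching nothing.
It also fails if it takes over 64 s, if anything falls off the work surface, if the arm or the gripper's body presses on something with over 40 N, if the wrist force passes 120 N, or if a joint passes its speed limit or range.

## Working session

There is one attempt and no reset: what is moved stays moved. The work goes in short steps, Python scripts to look and compute and a shell command to move; the robot and the scene stay as the last step left them, time stands still between calls to the robot, and variables do not carry over. Pictures are saved under pics/ and viewed, at most 10 in all, crops included, and the job is handed in when it is done.

```bash
mkdir -p pics
python3 - <<'E'
from bench import r
import cv2
for n in ("scene","top"):
    f=r.grab_frame(n); cv2.imwrite(f"pics/{n}0.png",cv2.resize(f,(800,600),interpolation=cv2.INTER_CUBIC))
    cv2.imwrite(f"pics/{n}_raw.png",f)
    print(n,r.camera_model(n))
o=r.get_obs();print(o,r.grip_point_offset)
E
```

```text
scene {'fx': 384.25939063028164, 'fy': 384.25939063028164, 'cx': 248.1523378207747, 'cy': 200.4207923467418, 'R': array([[-0.74238578, -0.66978364, -0.01591335],
       [-0.43586233,  0.50087429, -0.74776265],
       [ 0.50880977, -0.54819233, -0.6637754 ]]), 't': array([0.40919867, 0.33621254, 0.85226341])}
top {'fx': 421.30400594635614, 'fy': 421.30400594635614, 'cx': 250.9119910922769, 'cy': 195.78786557976227, 'R': array([[-0.00427956, -0.99998103,  0.00443009],
       [-0.98047463,  0.00332503, -0.19661751],
       [ 0.19659905, -0.00518503, -0.98047026]]), 't': array([-0.03186203,  0.59866257,  1.25027785])}
{'clock': 0.1, 'joints': array([ 0.99985234,  0.4777077 ,  0.02238864,  1.55633977, -0.01151668,
        1.10929026, -0.08310101]), 'qvel': array([-1.34801469e-03, -2.29922364e-03, -1.04199066e-03, -2.14157895e-03,
       -2.58653379e-04, -5.84765983e-06, -8.49795534e-04]), 'tau': array([ 4.81059120e-03, -5.97754204e+01,  1.61386695e+00, -2.81951898e+01,
        1.29581141e-02,  4.93295913e-03,  1.45432057e-05]), 'tcp_pos': array([ 0.30111969, -0.60352732,  0.23043576]), 'orientation': array([-3.05635266e+00, -7.20163600e-01,  7.68434362e-04]), 'contact_force': array([-0.05628441, -0.35062634, -0.57080952]), 'moment': array([-0.04140063,  0.04842691, -0.07618072]), 'gripper_force': 0.0, 'grip_width': 0.08534117918475267} 0.0187
```

View pics/top0.png

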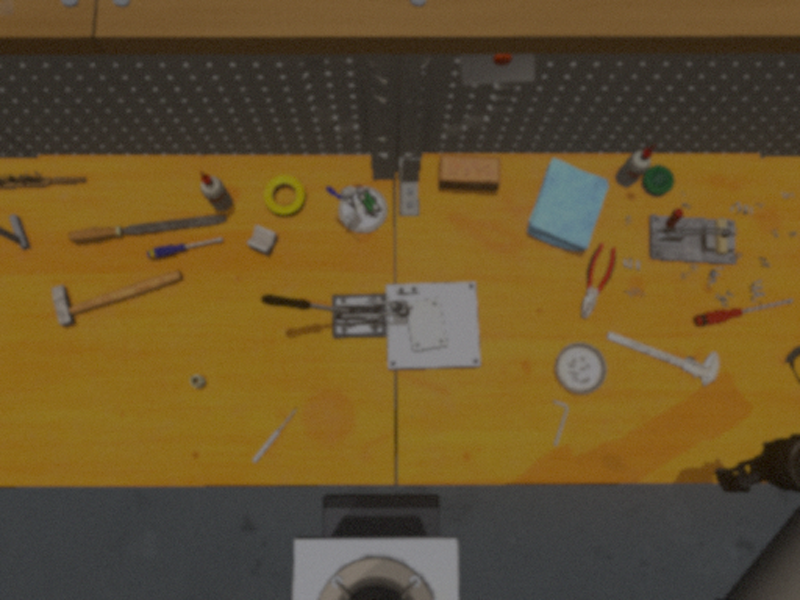

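View pics/scene0.png

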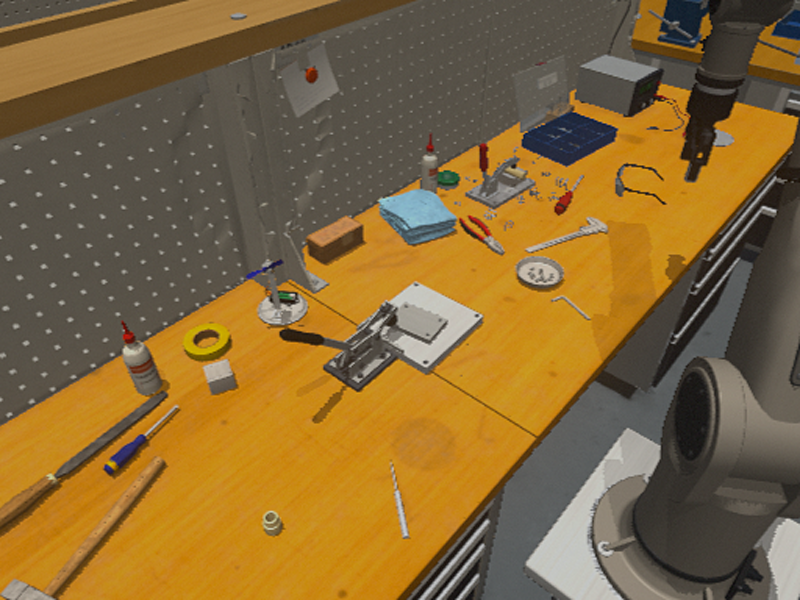

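The clamp sits near (370,315) in the top view, with its handle to the left (+y) and the fixture plate spanning (387–480, 282–368). The foot plate is at about (428,322) and the dish at (580,368). I'll enlarge both views to get the corners.

Run:
```python
import cv2
f=cv2.imread("pics/top_raw.png")[170:245,160:320]
cv2.imwrite("pics/tc.png",cv2.resize(f,(800,375),interpolation=cv2.INTER_CUBIC))
f=cv2.imread("pics/scene_raw.png")[170:260,170:320]
cv2.imwrite("pics/sc.png",cv2.resize(f,(800,480),interpolation=cv2.INTER_CUBIC))
```

```text
(no output)
```

View pics/tc.png

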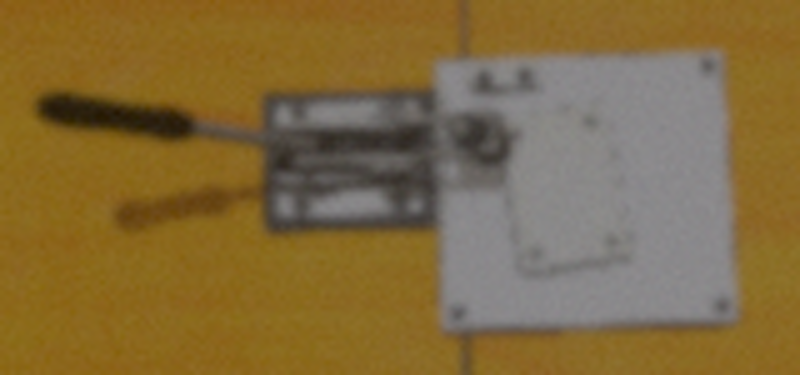

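View pics/sc.png

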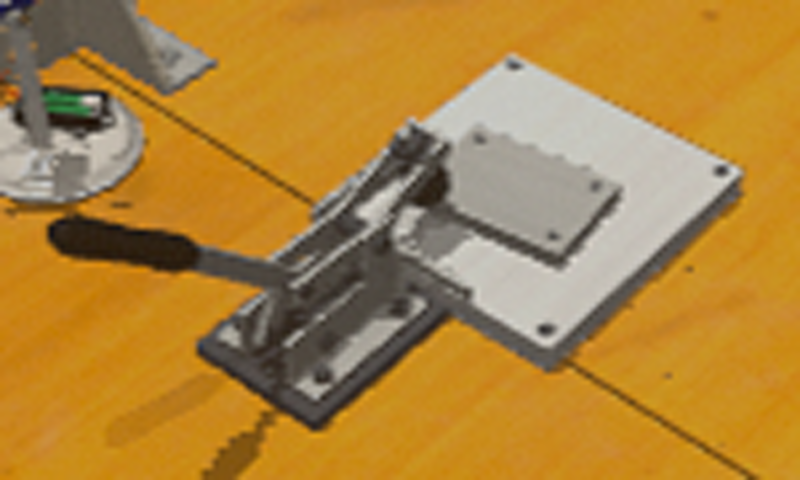

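The crops show the fixture-plate corners, the foot corners (scene, raw crop: right 622,188, bottom 563,258, far about 478,128) and the handle tip at (45,105) in the top crop. I'll fit both poses by least squares.

```bash
cat > h.py <<'E'
from bench import r
import numpy as np
from scipy.optimize import least_squares
cams={n:r.camera_model(n) for n in ("scene","top")}
def proj(n,X):
    c=cams[n];p=c["R"]@X+c["t"];return np.array([c["fx"]*p[0]/p[2]+c["cx"],c["fy"]*p[1]/p[2]+c["cy"]])
def pix(n,u,v,so,s): return np.array([u/s+so[0]-.3,v/s+so[1]-.3])
def tf(p,q):
    c,s=np.cos(p[2]),np.sin(p[2]);return np.array([p[0]+c*q[0]-s*q[1],p[1]+s*q[0]+c*q[1],q[2]])
def fit(obs,p0):
    f=lambda p:np.concatenate([proj(n,tf(p,np.array(q)/1e3))-uv for n,q,uv in obs])
    s=least_squares(f,p0,loss="soft_l1");return s.x,f(s.x).reshape(-1,2)
def inv(p,w):
    c,s=np.cos(p[2]),np.sin(p[2]);d=np.array(w[:2])-p[:2];return np.array([c*d[0]+s*d[1],-s*d[0]+c*d[1]])
E
python3 - <<'E'
from h import *
np.set_printoptions(precision=4,suppress=True)
T=lambda u,v:pix("top",u,v,(160,170),5); S=lambda u,v:pix("scene",u,v,(170,170),800/150)
o=[("top",(62,-90,20),T(437,60)),("top",(62,-277,20),T(722,52)),("top",(-113,-90,20),T(442,324)),("top",(-113,-277,20),T(738,318)),
("scene",(62,-277,20),S(513,57)),("scene",(-113,-277,20),S(743,172)),("scene",(-113,-90,20),S(548,348))]
C,e=fit(o,[.6,0,0]);print(C);print(e)
o=[("scene",(-50,-35,32),S(622,188)),("scene",(-50,35,32),S(563,257)),("scene",(50,-35,32),S(478,126)),
("top",(-50,35,32),T(520,270)),("top",(-50,-35,32),T(632,252)),("top",(50,-35,32),T(612,108))]
F,e=fit(o,[.6,-.2,0]);print(F);print(e)
f=inv(C,F);print("foot in clamp",f,F[2]-C[2]," home err",np.array([-.010,-.130])-f)
print("grip tip/proj", proj("top",tf(C,[0,.093,.178])), T(170,120), proj("scene",tf(C,[0,.093,.178])),proj("scene",tf(C,[0,.124,.207])),S(60,235))
np.save("CF.npy",[C,F])
o=r.get_obs();print(o['clock'])
E
```

```text
[0.591  0.0678 0.0216]
[[-0.4501 -0.632 ]
 [ 0.4094 -0.4315]
 [-0.1203  0.7202]
 [ 0.0363  0.4125]
 [-0.1888 -0.8602]
 [ 0.3153 -0.1471]
 [-0.1139  0.4117]]
[ 0.5671 -0.1032  0.1243]
[[ 0.3402 -0.4   ]
 [-0.746  -0.1014]
 [ 0.127  -0.5969]
 [ 0.2214  0.481 ]
 [-0.0793  1.2524]
 [-0.6136 -0.8556]]
foot in clamp [-0.0276 -0.1705] 0.10266227081252685  home err [0.0176 0.0405]
grip tip/proj [182.1339 191.0785] [193.7 193.7] [191.832 211.36 ] [180.8065 209.3191] [180.95   213.7625]
0.1
```

```bash
cat > w.py <<'E'
from h import *
import sys
C,F=np.load("CF.npy")
def show(*targets):
    from scipy.spatial.transform import Rotation as Ro
    o=r.get_obs();R=Ro.from_rotvec(o["orientation"]).as_matrix();p=o["tcp_pos"]
    print("t",round(o["clock"],2),"clamp mm",(inv(C,p)*1e3).round(1),"z",round(p[2]*1e3,1),"yaw tool x - clamp",np.degrees(np.arctan2(R[1,0],R[0,0])-C[2]).round(2),"F",o["contact_force"].round(2),"w",round(o["grip_width"]*1e3,1))
    for q in targets:
        X=tf(C,np.array(q)/1e3);print(q,"world",X.round(4),"units",((X-p)/.2).round(3))
if __name__=="__main__": show(*[eval(a) for a in sys.argv[1:]])
E
python3 w.py "(-28,-248,231)" "(-28,-248,60)"
```

```text
t 0.1 clamp mm [-304.3 -664.9] z 230.4 yaw tool x - clamp 25.28 F [-0.06 -0.35 -0.57] w 85.3
(-28, -248, 231) world [ 0.5684 -0.1807  0.231 ] units [1.336 2.114 0.003]
(-28, -248, 60) world [ 0.5684 -0.1807  0.06  ] units [ 1.336  2.114 -0.852]
```

```bash
python3 -m crank '[[0.1,0.16,0,-0.07,-0.53],[0.1,0.16,0,-0.07,-0.53],[0.1,0.16,0,-0.07,-0.53],[0.1,0.16,0,-0.07,-0.53],[0.1,0.16,0,-0.07,-0.53],[0.1,0.16,0,-0.07,-0.53],[0.1,0.16,0,-0.07,-0.53],[0.1,0.16,0,-0.07,-0.53]]' 20; python3 -m crank '[[0.1,0.16,0,0,-0.53],[0.1,0.16,0,0,-0.53],[0.1,0.16,0,0,-0.53],[0.1,0.16,0,0,-0.53],[0.1,0.16,0,0,-0.53],[0,0,0,0,-0.53],[0,0,0,0,-0.53]]'; python3 w.py "(-28,-248,60)"
```

```text
clock: 0.77
tcp_pos: [0.4618, -0.3462, 0.2311]
orientation: [-3.141, -0.032, 0.001]
contact_force: [0.3, -1.0, 0.1]
grip_width: 0.0199
gripper_force: 0.0
clock: 1.35
tcp_pos: [0.5624, -0.1848, 0.2308]
orientation: [-3.14, -0.045, 0.001]
contact_force: [1.1, -1.8, 0.8]
grip_width: 0.0201
gripper_force: 0.0
t 1.35 clamp mm [ -34.1 -252. ] z 230.8 yaw tool x - clamp 0.4 F [ 1.07 -1.83  0.84] w 20.1
(-28, -248, 60) world [ 0.5684 -0.1807  0.06  ] units [ 0.03   0.021 -0.854]
```

```bash
python3 -m crank '[[0.03,0.02,-0.2,0,-0.53],[0,0,-0.2,0,-0.53],[0,0,-0.2,0,-0.53],[0,0,-0.2,0,-0.53],[0,0,-0.1,0,-0.53],[0,0,-0.05,0,-0.53],[0,0,0,0,-0.53],[0,0,0,0,-0.53]]'; python3 -m crank '[[0,0,-0.03,0,-0.53],[0,0,-0.03,0,-0.53],[0,0,-0.01,0,-0.53],[0,0,0,0,-0.53],[0,0,0,0,-0.53]]';python3 w.py
```

```text
clock: 2.02
tcp_pos: [0.5675, -0.1851, 0.0419]
orientation: [3.141, 0.034, 0.0]
contact_force: [-0.3, 0.4, 0.6]
grip_width: 0.0201
gripper_force: 0.0
clock: 2.43
tcp_pos: [0.5675, -0.184, 0.0276]
orientation: [3.141, 0.036, 0.001]
contact_force: [-0.2, 0.2, 0.8]
grip_width: 0.02
gripper_force: 0.0
t 2.43 clamp mm [ -28.9 -251.2] z 27.6 yaw tool x - clamp 0.08 F [-0.18  0.16  0.79] w 20.0
```

```bash
python3 -m crank '[[0,0,-0.01,0,-0.53],[0,0,-0.008,0,-0.53],[0,0,0,0,-0.53],[0,0,0,0,-0.53]]'; python3 -m crank '[[0,0.03,0,0,-0.53],[0,0.03,0,0,-0.53],[-0.001,0.02,0,0,-0.53],[0,0.01,0,0,-0.53],[0,0.01,0,0,-0.53],[0,0.01,0,0,-0.53],[0,0.01,0,0,-0.53],[-0.001,0.01,0,0,-0.53]]';python3 w.py
```

```text
clock: 2.77
tcp_pos: [0.5673, -0.184, 0.0236]
orientation: [-3.141, -0.036, 0.0]
contact_force: [0.1, -0.2, 0.5]
grip_width: 0.0201
gripper_force: 0.0
clock: 3.43
tcp_pos: [0.567, -0.159, 0.0238]
orientation: [3.14, 0.035, 0.0]
contact_force: [-0.3, -3.7, -0.7]
grip_width: 0.0199
gripper_force: 1.5
t 3.43 clamp mm [ -28.9 -226.2] z 23.8 yaw tool x - clamp 0.04 F [-0.3 -3.7 -0.7] w 19.9
```

```bash
python3 -m crank '[[0,0.01,0,0,-0.53],[0,0.01,0,0,-0.53],[0,0.01,0,0,-0.53],[-0.001,0.01,0,0,-0.53],[0,0.01,0,0,-0.53],[0,0.01,0,0,-0.53],[0,0.01,0,0,-0.53],[-0.001,0.01,0,0,-0.53]]';python3 w.py;  python3 -m crank '[[0,0.01,0,0,-0.53],[0,0.01,0,0,-0.53],[0,0.01,0,0,-0.53],[-0.001,0.005,0,0,-0.53],[0,0.005,0,0,-0.53],[0,0.005,0,0,-0.53]]';python3 w.py
```

```text
clock: 4.1
tcp_pos: [0.5666, -0.1418, 0.0237]
orientation: [-3.141, -0.036, -0.0]
contact_force: [0.1, -3.2, -0.5]
grip_width: 0.0201
gripper_force: 1.6
t 4.1 clamp mm [ -29. -209.] z 23.7 yaw tool x - clamp 0.08 F [ 0.08 -3.18 -0.52] w 20.1
clock: 4.6
tcp_pos: [0.5664, -0.133, 0.0237]
orientation: [3.141, 0.036, 0.0]
contact_force: [-0.1, -3.4, -0.3]
grip_width: 0.02
gripper_force: 1.7
t 4.6 clamp mm [ -29.  -200.2] z 23.7 yaw tool x - clamp 0.07 F [-0.06 -3.4  -0.27] w 20.0
```

```bash
python3 -m crank '[[0,0.005,0,0,-0.53],[0,0.005,0,0,-0.53],[0,0.005,0,0,-0.53],[0,0.005,0,0,-0.53],[0,0.005,0,0,-0.53],[0,0.005,0,0,-0.53]]';python3 w.py
```

```text
clock: 5.1
tcp_pos: [0.5663, -0.1269, 0.0237]
orientation: [3.141, 0.036, -0.0]
contact_force: [0.2, -4.5, 0.3]
grip_width: 0.0199
gripper_force: 1.7
t 5.1 clamp mm [ -28.9 -194.2] z 23.7 yaw tool x - clamp 0.08 F [ 0.19 -4.53  0.29] w 19.9
```

```bash
python3 -m crank '[[0,0.005,0,0,-0.53],[0,0.005,0,0,-0.53],[0,0.005,0,0,-0.53]]';python3 w.py
```

```text
clock: 5.35
tcp_pos: [0.5664, -0.1239, 0.0237]
orientation: [3.141, 0.036, 0.0]
contact_force: [0.3, -3.7, -0.4]
grip_width: 0.0198
gripper_force: 1.7
t 5.35 clamp mm [ -28.8 -191.2] z 23.7 yaw tool x - clamp 0.08 F [ 0.34 -3.74 -0.38] w 19.8
```

```bash
python3 -m crank '[[0,0.005,0,0,-0.53],[0,0.005,0,0,-0.53]]'; python3 w.py
```

```text
clock: 5.52
tcp_pos: [0.5664, -0.1219, 0.0237]
orientation: [3.141, 0.036, 0.0]
contact_force: [-0.4, -4.2, 0.3]
grip_width: 0.02
gripper_force: 1.8
t 5.52 clamp mm [ -28.7 -189.1] z 23.7 yaw tool x - clamp 0.08 F [-0.35 -4.15  0.33] w 20.0
```

```bash
python3 -m crank '[[0,0.005,0,0,-0.53],[0,0.002,0,0,-0.53]]'; python3 w.py
```

```text
clock: 5.68
tcp_pos: [0.5664, -0.1204, 0.0237]
orientation: [-3.141, -0.036, -0.0]
contact_force: [-0.8, -4.2, 0.6]
grip_width: 0.0197
gripper_force: 2.1
t 5.68 clamp mm [ -28.7 -187.7] z 23.7 yaw tool x - clamp 0.09 F [-0.77 -4.22  0.64] w 19.7
```

```bash
python3 -m crank '[[0,0.005,0,0,-0.53],[0,0.005,0,0,-0.53]]' | grep force; python3 w.py
```

```text
contact_force: [-1.8, -6.8, 1.2]
gripper_force: 3.5
t 5.85 clamp mm [ -29.2 -186.8] z 23.7 yaw tool x - clamp 0.04 F [-1.77 -6.82  1.17] w 20.1
```

```bash
python3 -m crank '[[0,0.003,0,0,-0.53],[0,0.002,0,0,-0.53]]'| grep force; python3 w.py
```

```text
contact_force: [-1.8, -8.2, 1.8]
gripper_force: 3.9
t 6.02 clamp mm [ -29.4 -186.5] z 23.7 yaw tool x - clamp 0.01 F [-1.79 -8.24  1.77] w 20.0
```

```bash
python3 -m crank '[[0,0.004,0,0,-0.53],[0,0,0,0,-0.53]]'| grep force; python3 w.py
```

```text
contact_force: [-1.4, -7.7, 1.3]
gripper_force: 4.2
t 6.18 clamp mm [ -29.5 -186.4] z 23.7 yaw tool x - clamp -0.02 F [-1.44 -7.73  1.29] w 20.1
```

```bash
python3 -m crank '[[0,0.004,0,0,-0.53],[0,0,0,0,-0.53]]'| grep force; python3 w.py
python3 - <<'E'
from bench import r
import cv2
f=r.grab_frame("scene");cv2.imwrite("pics/s1raw.png",f)
cv2.imwrite("pics/s1.png",cv2.resize(f[150:260,180:320],(760,597),interpolation=cv2.INTER_CUBIC))
E
```

```text
contact_force: [-1.8, -10.2, 0.5]
gripper_force: 4.8
t 6.35 clamp mm [ -29.5 -186.3] z 23.7 yaw tool x - clamp -0.05 F [ -1.77 -10.17   0.46] w 20.0
```

View pics/s1.png

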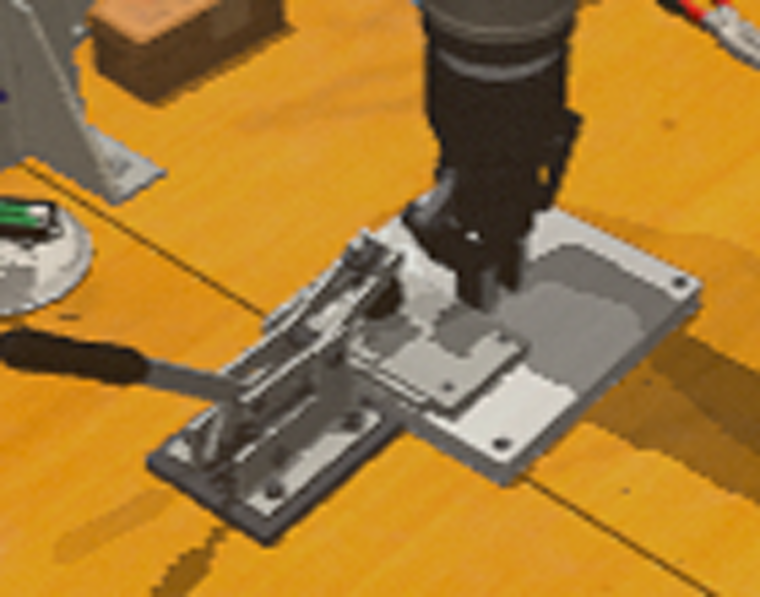

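The foot now lies along the rail, with its lower long side parallel to it. I'll go round to its free end next.

```bash
python3 -m crank '[[0,-0.05,0,0,-0.53],[0,-0.08,0,0,-0.53],[-0.15,0,0,0,-0.53],[-0.15,0,0,0,-0.53],[-0.13,0,0,0,-0.53],[0,0.15,0,0,-0.53],[0,0.15,0,0,-0.53],[0,0.1,0,0,-0.53]]'; python3 -m crank '[[0,0,0,0,-0.53],[0,0,0,0,-0.53]]'; python3 w.py "(-100,-131,24)"
```

```text
clock: 7.07
tcp_pos: [0.4802, -0.0587, 0.0239]
orientation: [-3.139, -0.038, -0.001]
contact_force: [1.0, 0.3, 0.3]
grip_width: 0.0204
gripper_force: 0.0
clock: 7.23
tcp_pos: [0.4807, -0.0597, 0.0238]
orientation: [-3.14, -0.042, -0.001]
contact_force: [0.2, -1.2, 0.3]
grip_width: 0.02
gripper_force: 0.0
t 7.23 clamp mm [-113.  -125.1] z 23.8 yaw tool x - clamp 0.3 F [ 0.16 -1.17  0.28] w 20.0
(-100, -131, 24) world [ 0.4939 -0.0653  0.024 ] units [ 0.066 -0.028  0.001]
```

```bash
python3 -m crank '[[0.03,-0.02,0,0,-0.53],[0.03,0,0,0,-0.53],[0.02,0.001,0,0,-0.53],[0.01,0,0,0,-0.53],[0.01,0,0,0,-0.53],[0.01,0.001,0,0,-0.53],[0.01,0,0,0,-0.53],[0.01,0,0,0,-0.53]]'|grep force; python3 w.py
```

```text
contact_force: [-0.4, -0.4, 0.3]
gripper_force: 0.0
t 7.9 clamp mm [ -87.4 -131.6] z 23.7 yaw tool x - clamp 0.07 F [-0.42 -0.43  0.34] w 20.0
```

```bash
python3 -m crank '[[0.01,0,0,0,-0.53],[0.01,0,0,0,-0.53],[0.01,0,0,0,-0.53]]'|grep force; python3 w.py
```

```text
contact_force: [-5.7, -0.1, 3.7]
gripper_force: 2.8
t 8.15 clamp mm [ -83.8 -131.6] z 23.2 yaw tool x - clamp 0.08 F [-5.67 -0.07  3.72] w 19.8
```

```bash
python3 -m crank '[[0.01,0,0,0,-0.53],[0.01,0,0,0,-0.53],[0.01,0.001,0,0,-0.53]]'|grep force; python3 w.py
```

```text
contact_force: [-5.3, 0.2, 2.6]
gripper_force: 2.7
t 8.4 clamp mm [ -77.8 -131.7] z 23.2 yaw tool x - clamp 0.07 F [-5.29  0.2   2.62] w 19.9
```

```bash
python3 -m crank '[[0.006,0,0,0,-0.53],[0.006,0,0,0,-0.53]]'|grep force; python3 w.py
```

```text
contact_force: [-3.8, -0.8, -0.2]
gripper_force: 1.8
t 8.57 clamp mm [ -74.6 -131.7] z 23.3 yaw tool x - clamp 0.07 F [-3.75 -0.78 -0.22] w 20.0
```

```bash
python3 -m crank '[[0.006,0,0,0,-0.53],[0.006,0,0,0,-0.53]]'|grep force; python3 w.py
```

```text
contact_force: [-9.0, 0.0, 5.5]
gripper_force: 4.8
t 8.73 clamp mm [ -72.6 -131.8] z 23.2 yaw tool x - clamp 0.07 F [-8.99  0.04  5.53] w 20.4
```

```bash
python3 -m crank '[[0.005,0,0,0,-0.53],[0.005,0,0,0,-0.53]]'|grep force; python3 w.py
```

```text
contact_force: [-13.5, 1.2, 8.7]
gripper_force: 6.8
t 8.9 clamp mm [ -72.6 -131.8] z 23.0 yaw tool x - clamp 0.07 F [-13.54   1.2    8.73] w 20.0
```

```bash
python3 -m crank '[[0.005,0,0,0,-0.53],[0.003,0,0,0,-0.53]]'|grep force; python3 w.py
```

```text
contact_force: [-15.4, 0.9, 9.8]
gripper_force: 7.9
t 9.07 clamp mm [ -72.5 -131.8] z 22.8 yaw tool x - clamp 0.06 F [-15.36   0.85   9.79] w 20.1
```

```bash
python3 -m crank '[[-0.05,0,0,0,-0.53],[-0.1,0,0,0,-0.53],[0,-0.15,0,0,-0.53],[0,-0.17,0,0,-0.53],[0,-0.12,0,0,-0.53],[0.13,0,0,0,-0.53],[0.13,0,0,0,-0.53],[0.1,0,0,0,-0.53]]'; python3 -m crank '[[0,0,0,0,-0.53],[0,0,0,0,-0.53]]'; python3 w.py "(-20,-189,24)"
```

```text
clock: 9.73
tcp_pos: [0.5723, -0.1544, 0.0246]
orientation: [3.141, 0.034, 0.008]
contact_force: [0.7, 0.3, 0.5]
grip_width: 0.0199
gripper_force: 0.0
clock: 9.9
tcp_pos: [0.5709, -0.1533, 0.0241]
orientation: [3.141, 0.037, 0.005]
contact_force: [-0.7, -0.6, -0.0]
grip_width: 0.0202
gripper_force: 0.0
t 9.9 clamp mm [ -24.9 -220.6] z 24.1 yaw tool x - clamp 0.11 F [-0.71 -0.61 -0.02] w 20.2
(-20, -189, 24) world [ 0.5751 -0.1216  0.024 ] units [ 0.021  0.158 -0.   ]
```

```bash
python3 -m crank '[[0.01,0.05,0,0,-0.53],[0,0.05,0,0,-0.53],[0,0.03,0,0,-0.53],[0,0.01,0,0,-0.53],[0,0.01,0,0,-0.53],[0,0.005,0,0,-0.53],[0,0,0,0,-0.53]]'|grep force; python3 w.py
```

```text
contact_force: [0.7, -0.8, 0.3]
gripper_force: 0.0
t 10.48 clamp mm [ -24.4 -189.6] z 23.8 yaw tool x - clamp 0.09 F [ 0.69 -0.85  0.33] w 20.4
```

```bash
python3 -m crank '[[0,0.005,0,0,-0.53],[0,0.005,0,0,-0.53]]'|grep force; python3 w.py
```

```text
contact_force: [-0.4, -0.6, 0.5]
gripper_force: 0.0
t 10.65 clamp mm [ -24.4 -188.2] z 23.7 yaw tool x - clamp 0.03 F [-0.36 -0.57  0.49] w 20.2
```

```bash
python3 -m crank '[[0,0.005,0,0,-0.53],[0,0,0,0,-0.53]]'|grep force; python3 w.py
```

```text
contact_force: [-0.5, -0.5, 0.4]
gripper_force: 0.3
t 10.82 clamp mm [ -24.4 -187.2] z 23.7 yaw tool x - clamp 0.05 F [-0.51 -0.47  0.36] w 20.1
```

```bash
python3 -m crank '[[0,0.005,0,0,-0.53],[0,0.003,0,0,-0.53],[0,0,0,0,-0.53]]'|grep force; python3 w.py
```

```text
contact_force: [-0.8, -5.2, -0.9]
gripper_force: 2.1
t 11.07 clamp mm [ -24.5 -186.7] z 23.7 yaw tool x - clamp 0.01 F [-0.77 -5.25 -0.93] w 20.0
```

```bash
python3 -m crank '[[0,0.005,0,0,-0.53],[0,0.002,0,0,-0.53],[0,0,0,0,-0.53]]'|grep force; python3 w.py
```

```text
contact_force: [0.7, -7.8, -1.9]
gripper_force: 3.3
t 11.32 clamp mm [ -24.4 -186.5] z 23.7 yaw tool x - clamp -0.04 F [ 0.67 -7.84 -1.88] w 20.0
```

The stop is stiff at the same place as before, so the foot is on the rail. I'll back off, lift and look.

```bash
python3 -m crank '[[0,-0.05,0,0,-0.53],[0,-0.15,0,0,-0.53],[0,-0.15,0.1,0,-0.7],[0,-0.1,0.2,0,-1],[0,-0.1,0.2,0,-1],[0,-0.1,0.2,0,-1],[0,-0.1,0.2,0,-1],[0,0,0.15,0,-1]]'|grep force
python3 - <<'E'
from bench import r
import cv2,numpy as np
f=r.grab_frame("scene")[170:260,170:320];t=r.grab_frame("top")[170:245,190:280]
a=cv2.resize(f,(800,480),interpolation=cv2.INTER_CUBIC);b=cv2.resize(t,(720,600),interpolation=cv2.INTER_CUBIC)
cv2.imwrite("pics/s2.png",a);cv2.imwrite("pics/t2.png",b)
E
python3 w.py "(0,93,240)" "(0,88,195)"
```

```text
contact_force: [1.7, -1.2, -0.3]
gripper_force: 0.0
t 12.08 clamp mm [ -24.4 -330.5] z 229.2 yaw tool x - clamp -0.03 F [ 0.89  0.68 -0.2 ] w 0.2
(0, 93, 240) world [0.589  0.1608 0.24  ] units [0.076 2.12  0.054]
(0, 88, 195) world [0.5891 0.1558 0.195 ] units [ 0.077  2.095 -0.171]
```

View pics/s2.png

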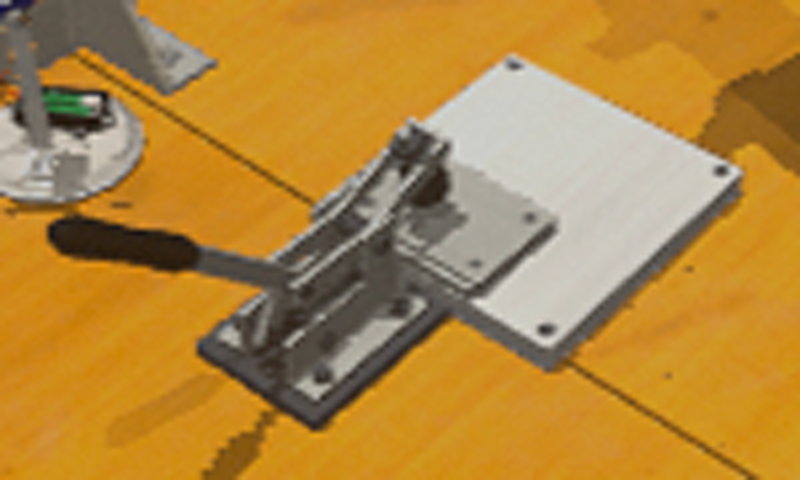

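View pics/t2.png

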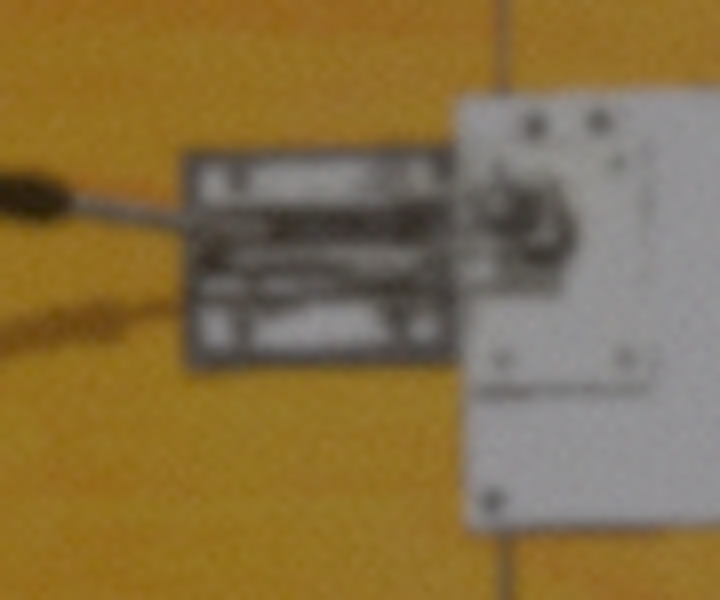

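The foot's free end (corners 556,222 and 470,292 in the scene crop) looks square against the corner. I'll check that numerically, and the grip position too.

Run:
```python
from w import *
S=lambda u,v:pix("scene",u,v,(170,170),800/150).round(1);T=lambda u,v:pix("top",u,v,(160,170),5).round(1)
P=lambda n,q:proj(n,tf(C,np.array(q)/1e3)).round(1)
print(P("scene",(-60,-165,32)),S(556,222),P("scene",(-60,-95,32)),S(470,290))
print(P("top",(-60,-165,32)),pix("top",650,388,(190,170),8))
u=np.array([.731,.682])
for d in (42,0,-62):
    q=(0,93+d*.731+5,178+d*.682-6); print(d,P("top",q),P("scene",q))
print("top tip,root",T(42,106),T(188,124),"scene",S(52,235),S(198,253))
```

```text
[274.  210.4] [274.  211.3] [259.2 223. ] [257.8 224.1]
[271.4 217.4] [270.95 218.2 ]
42 [168.  189.7] [179.7 212.3]
0 [180.7 191.6] [190.6 214.2]
-62 [198.4 194.2] [205.3 216.7]
top tip,root [168.1 190.9] [197.3 194.5] scene [179.4 213.8] [206.8 217.1]
```

```bash
python3 -m crank '[[0.01,0.18,0.1,0,-1],[0.01,0.2,0,0,-1],[0.01,0.2,0,0,-1],[0.01,0.2,0,0,-1],[0.01,0.2,0,0,-1],[0.01,0.2,0,0,-1],[0,0.2,0,0,-1],[0,0.2,0,0,-1]]'|grep force; python3 -m crank '[[0,0.2,0,0,-1],[0,0.2,0,0,-1],[0,0.1,0,0,-1],[0,0,0,0,-1],[0,0,0,0,-1]]'; python3 w.py "(-2,88,210)"
```

```text
contact_force: [1.2, 0.5, -0.3]
gripper_force: 0.0
clock: 13.17
tcp_pos: [0.5818, 0.1573, 0.242]
orientation: [-3.141, -0.043, 0.002]
contact_force: [1.0, -1.7, 0.9]
grip_width: -0.0
gripper_force: 0.0
t 13.17 clamp mm [-7.3 89.7] z 242.0 yaw tool x - clamp 0.33 F [ 1.01 -1.68  0.93] w -0.0
(-2, 88, 210) world [0.5871 0.1558 0.21  ] units [ 0.027 -0.008 -0.16 ]
```

```bash
python3 -m crank '[[0.027,-0.01,-0.08,0,-1],[0,0,-0.08,0,-1],[0,0.005,-0.03,0,-1],[0,0.005,-0.02,0,-1],[0,0.006,-0.02,0,-1],[0,0,0,0,-1]]'|grep force; python3 w.py "(-2,135,96)"
```

```text
contact_force: [-0.5, -0.3, 0.4]
gripper_force: 0.0
t 13.67 clamp mm [-1.1 88.3] z 196.4 yaw tool x - clamp 0.06 F [-0.53 -0.32  0.41] w -0.1
(-2, 135, 96) world [0.5861 0.2027 0.096 ] units [-0.009  0.233 -0.502]
```

```bash
python3 -m crank '[[0,0.01,-0.02,0,-1],[0,0.01,-0.02,0,-1],[0,0.01,-0.02,0,-1],[0,0.01,-0.02,0,-1]]'|grep force; python3 w.py "(-2,135,96)"
```

```text
contact_force: [-1.3, -1.3, 7.8]
gripper_force: 3.0
t 14.0 clamp mm [-0.3 96.8] z 181.2 yaw tool x - clamp 0.09 F [-1.29 -1.34  7.82] w -0.1
(-2, 135, 96) world [0.5861 0.2027 0.096 ] units [-0.012  0.191 -0.426]
```

```bash
python3 -m crank '[[0,0.005,-0.01,0,-1],[0,0.005,-0.01,0,-1],[-0.002,0.009,-0.02,0,-1]]'|grep force; python3 w.py
```

```text
contact_force: [0.1, -0.3, 5.3]
gripper_force: 2.4
t 14.25 clamp mm [  0.2 100.7] z 174.0 yaw tool x - clamp 0.07 F [ 0.11 -0.3   5.32] w -0.0
```

```bash
python3 -m crank '[[0,0.009,-0.02,0,-1],[-0.002,0.009,-0.02,0,-1],[0,0.009,-0.02,0,-1]]'|grep force; python3 w.py
```

```text
contact_force: [0.2, -0.4, 3.2]
gripper_force: 1.2
t 14.5 clamp mm [ -0.8 106.3] z 161.1 yaw tool x - clamp 0.09 F [ 0.24 -0.43  3.22] w 0.2
```

```bash
python3 -m crank '[[0,0.009,-0.02,0,-1],[-0.002,0.009,-0.02,0,-1],[0,0.009,-0.02,0,-1]]'|grep force; python3 w.py "(-2,135,96)"
```

```text
contact_force: [-1.3, 2.0, 12.6]
gripper_force: 5.2
t 14.75 clamp mm [ -0.8 112.5] z 149.8 yaw tool x - clamp 0.1 F [-1.34  1.99 12.56] w -0.0
(-2, 135, 96) world [0.5861 0.2027 0.096 ] units [-0.008  0.112 -0.269]
```

```bash
python3 -m crank '[[0,0.008,-0.02,0,-1],[0,0.008,-0.02,0,-1],[0,0.008,-0.02,0,-1]]'|grep force; python3 w.py
```

```text
contact_force: [-1.2, 3.7, 13.4]
gripper_force: 5.4
t 15.0 clamp mm [ -0.8 118.5] z 138.4 yaw tool x - clamp 0.14 F [-1.24  3.72 13.37] w -0.0
```

```bash
python3 -m crank '[[0,0.008,-0.02,0,-1],[0,0.008,-0.02,0,-1]]'|grep force; python3 w.py "(-2,135,96)"
```

```text
contact_force: [-1.1, 2.2, 8.8]
gripper_force: 3.7
t 15.17 clamp mm [ -0.9 121.8] z 130.0 yaw tool x - clamp 0.16 F [-1.07  2.23  8.8 ] w 0.0
(-2, 135, 96) world [0.5861 0.2027 0.096 ] units [-0.007  0.066 -0.17 ]
```

```bash
python3 -m crank '[[0,0.008,-0.02,0,-1],[0,0.008,-0.02,0,-1]]'|grep force; python3 w.py "(-2,135,96)"
```

```text
contact_force: [0.1, 1.8, 4.1]
gripper_force: 1.7
t 15.33 clamp mm [ -1. 124.] z 121.2 yaw tool x - clamp 0.14 F [0.12 1.8  4.15] w -0.3
(-2, 135, 96) world [0.5861 0.2027 0.096 ] units [-0.006  0.055 -0.126]
```

```bash
python3 -m crank '[[0,0.008,-0.02,0,-1],[0,0.008,-0.015,0,-1]]'|grep force; python3 w.py
```

```text
contact_force: [-0.1, -0.5, -0.7]
gripper_force: 0.0
t 15.5 clamp mm [ -1.9 125.5] z 112.8 yaw tool x - clamp 0.09 F [-0.12 -0.48 -0.71] w -0.2
```

```bash
python3 -m crank '[[0,0.006,-0.012,0,-1],[0,0.006,-0.012,0,-1]]'|grep force; python3 w.py
```

```text
contact_force: [0.2, -0.8, -0.6]
gripper_force: 0.0
t 15.67 clamp mm [ -1.9 127.5] z 108.0 yaw tool x - clamp 0.06 F [ 0.16 -0.76 -0.57] w -0.1
```

```bash
python3 -m crank '[[0,0.005,-0.01,0,-1],[0,0.004,-0.01,0,-1]]'|grep force; python3 w.py "(-2,135,96)"
```

```text
contact_force: [0.3, 1.0, 0.1]
gripper_force: 0.0
t 15.83 clamp mm [ -1.5 129.5] z 104.5 yaw tool x - clamp 0.07 F [0.34 1.05 0.09] w 0.0
(-2, 135, 96) world [0.5861 0.2027 0.096 ] units [-0.003  0.027 -0.042]
```

The handle has snapped away from the tip. I'll feel gently for its stop.

```bash
python3 -m crank '[[0,0.005,-0.01,0,-1],[0,0.004,-0.01,0,-1],[0,0,-0.005,0,-1]]'|grep force; python3 w.py
```

```text
contact_force: [-0.6, 0.5, -0.7]
gripper_force: 0.0
t 16.08 clamp mm [ -1.4 131.7] z 99.7 yaw tool x - clamp 0.09 F [-0.62  0.55 -0.68] w -0.1
```

```bash
python3 -m crank '[[0,0.002,-0.005,0,-1],[0,0,-0.005,0,-1]]'|grep force; python3 w.py
```

```text
contact_force: [-0.3, -0.7, -0.6]
gripper_force: 0.0
t 16.25 clamp mm [ -1.2 131.9] z 98.0 yaw tool x - clamp 0.08 F [-0.27 -0.71 -0.6 ] w 0.1
```

```bash
python3 -m crank '[[0,0,-0.005,0,-1],[0,0,0,0,-1]]'|grep force; python3 w.py
```

```text
contact_force: [-0.0, 1.6, -0.6]
gripper_force: 0.0
t 16.42 clamp mm [ -1.3 131.8] z 96.8 yaw tool x - clamp 0.07 F [-0.04  1.63 -0.63] w -0.1
```

```bash
python3 -m crank '[[0,0,-0.005,0,-1],[0,0,-0.005,0,-1]]'|grep force; python3 w.py
```

```text
contact_force: [-1.3, 0.3, -0.4]
gripper_force: 0.0
t 16.58 clamp mm [ -1.1 131.9] z 95.0 yaw tool x - clamp 0.07 F [-1.3   0.29 -0.39] w 0.0
```

```bash
python3 -m crank '[[0,0,-0.005,0,-1],[0,0,-0.002,0,-1]]'|grep force; python3 w.py
```

```text
contact_force: [-0.1, -0.0, -0.3]
gripper_force: 0.0
t 16.75 clamp mm [ -1.3 131.9] z 93.4 yaw tool x - clamp 0.08 F [-0.09 -0.   -0.29] w -0.4
```

```bash
python3 -m crank '[[0,0,0.1,0,-1],[0,0,0.2,0,-1],[0,0,0.2,0,-1],[0,0,0.2,0,-1],[-0.2,0,0.1,0,-1],[-0.2,0,0,0,-1],[-0.2,0,0,0,-1],[0,0,0,0,-1]]'|grep force
python3 - <<'E'
from w import *
import cv2
f=r.grab_frame("scene")
cv2.imwrite("pics/s3.png",cv2.resize(f[165:265,165:315],(800,533),interpolation=cv2.INTER_CUBIC))
for q in ((0,140,96),(0,182,96),(-60,-165,32),(-60,-95,32)):
    p=proj("scene",tf(C,np.array(q)/1e3));print(q,((p-165+.3)*5.333).round())
show()
E
```

```text
contact_force: [-1.8, -0.3, -0.9]
gripper_force: 0.0
(0, 140, 96) [ 91. 427.]
(0, 182, 96) [ 24. 479.]
(-60, -165, 32) [583. 244.]
(-60, -95, 32) [504. 311.]
t 17.47 clamp mm [-122.3  134.5] z 252.2 yaw tool x - clamp 0.27 F [ 1.01 -0.56 -0.46] w 0.1
```

View pics/s3.png

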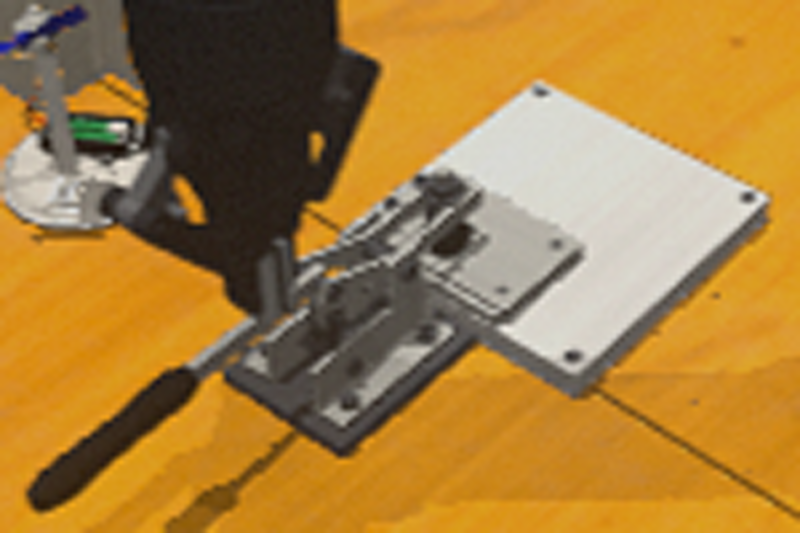

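The picture shows the handle down (grip from about (190,380) to (35,490), at the predicted locked position). The pad is on the foot plate at about (450,240), and the foot corners are at the predicted home positions. The tool touches nothing.

```bash
python3 -c "
from bench import r
print(r.hand_in())"
```

```text
the job is handed in; nothing more can be done
None
```

The foot plate is home against the back rail and side stop, and the clamp's handle is down over centre with its pad on the plate; the job is handed in (17.5 s used; readings after each move peaked at about 18 N on the foot and 14 N on the handle).

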